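Index a lamp-shade turntable and lay its locking bar

ROBOT

A 7-joint arm with a two-finger parallel gripper is mounted at the origin on the work surface. World frame = base frame: x ahead of the robot, y to its left, z up, the work surface at z = 0. Lengths are in m, angles in rad, forces in N, time in s.
With the tool pointing down it reaches from about 0.4 to 0.85 m from the base axis. Payload 4.5 kg.
Tool frame: the origin (TCP) lies at the very end of the fingers, on their centre line; the grasp point (between the pads) lies 19 mm behind it; z points along the fingers, y is the line along which they close (so a half turn about z gives the same grasp; the last joint's range is limited). The gripper opens to 85 mm and grips with 20 to 120 N. Pads are 22 mm wide; open, the fingers measure 114 mm over their backs; the gripper's body (76 mm by 85 mm) begins 54 mm behind the grasp point. The pads swing forward as they close: fully open they stand 13 mm farther back than shut.
Start: joints at [-1.081, 0.689, -0.195, 1.565, 0.157, 0.902, -0.215], TCP at [0.275, 0.561, 0.231] pointing down, gripper open.
Joint ranges: [-3.01, 3.01], [-0.46, 2.08], [-1.47, 1.51], [0.13, 2.56], [-1, 4.14], [0.04, 2.09], [-2.66, 2.66]. Speed limits (rad/s): [2.57, 2.57, 3.14, 3.14, 3.14, 3.14, 3.14].

INTERFACE

Orientations are given as a 3x3 rotation matrix whose columns are the frame's x, y, z axes.
In Python, from station import * gives the robot as it stands. Calls block until the motion is done:
- move_ptp(position, orientation): joint-space move of the TCP to a pose.
- move_linear(position, frame=None, max_speed=0.15): straight line of the TCP; frame=None keeps the orientation; max_speed is the mean speed in m/s.
- movej(angles): joint-space move.
- command_gripper(opening): finger opening in m; the grip force is fixed at half the most; returns when the fingers have stopped.
- sleep(seconds).
- inverse_kinematics(position, orientation): joint angles nearest the present ones, or None.
- state(): the state.
- grab_frame(name): name is "side" or "top" or "wrist"; returns the picture (400x640x3 uint8, red, green, blue); there is no depth.
- camera_model(name): a dict with "vfov" (degrees; the focal length in pixels is half the picture's height over the tangent of half this angle, whatever the lens; pixels are square), "cx", "cy" (the principal point, pixels), "R" (3x3) and "t" (3): a world point X has camera coordinates R X + t. Camera axes: x right, y down, z forward; pixel columns grow to the right and rows downward; lengths in m; the calibration is good to about 2 mm. A picture is of the moment at which its call begins: read the wrist's pose just before it. camera_model takes no time and is no camera call; for the wrist camera it gives the pose at the moment of the call.
A pose or a line that the arm cannot do raises IKError and nothing moves.
- finish_job(): hands the job in; it is judged then, once.
The state is a dict: "clock": time; "joints": joint angles; "joint_vel": joint speeds; "tau": joint torques, N m; "eef_pos": TCP position; "eef_rot": TCP orientation; "wrist_force": force on the tool from outside, world axes, zero at the start; "torque": the same for the moment, N m; "gripper_width": finger opening in m; "gripper_force": force on a finger pad.
Only numpy, scipy, OpenCV 4.12 (cv2) and the standard library are available. Lean on these libraries where they do the work, as an engineer would, in place of code of your own. Each camera call takes 0.05 s, during which the arm holds its last target. There are 200 camera calls.

TASK

By its red handles, turn the turntable anticlockwise (seen from above), past any click on the way, until the slot between the brass pins on top lines up with the two dark posts and the turntable clicks into its detent, and let go of it there. Then lay the aluminium bar across the two posts, down between the brass pins and the pins of both posts, roughly centred, so that it locks the turntable. Do not touch the freshly painted shade with the robot, do not drop the bar, and leave the tape roll, cutters and knife alone.

Things in the scene. Friction and masses are not known exactly. Their poses are not given: they have to be found in the camera images.
- jig: Fixed jig: plywood board 240 x 400 x 18 mm (x, y, z), turntable in its middle, a dark steel post at each end. Origin: centre of the board's underside, on the turntable's axis, at bench height; z up, +y towards the post nearer the robot, -x towards the robot's right. All heights below are above the bench. A spring plunger in a black block at x = +130 mm gives the detents.
- turntable (a joint): Angle of the turntable about the jig's z, rad, positive anticlockwise from above. 0 is the wanted detent (slot along the jig's y); other detents at -1.047 and -2.094; stops at -2.5 and +0.6. A detent pulls in from about 0.06 rad either side and takes about 1 N m to leave. Aluminium disc, diameter 200 mm, top at 36 mm.
- handle (a point): Grip point, 117 mm off the axis at height 73 mm, on one of six equal red round handles (diameter 14 mm) on the disc, 60 degrees apart; this one is at jig angle = joint value from +x, so at 0 one is at jig -x. Each leans outward 38 degrees from vertical; its centre line runs from 85 mm off the axis at height 32 mm to 126 mm off at 84 mm. Frame: x outward, y along the turn, z up.
- slot (a point): On the axis at height 190 mm, turning with the turntable: centre of the slot between four upright brass pins on top of the shade (diameter 10 mm, tops at 205 mm). In this frame the pins stand at x = +-16, y = +-42 mm: the slot is 22 mm wide and runs along y, with white stripes.
- seat (a point): Fixed point on the axis level with the flat post tops (height 190 mm), with the jig's axes: the bar's underside centre belongs here, bar along y. The posts, 46 x 24 mm in x, y, are centred at y = +-155 mm; on each, two round pins at x = +-16 mm (diameter 10 mm, tops at 205 mm) leave a gap of 22 mm.
- bar: Loose locking bar: aluminium, 16 x 380 x 12 mm (x, y, z), about 0.25 kg, with an orange grip block 14 x 50 x 22 mm on its middle (12 to 34 mm above the underside). Origin: centre of its underside; long axis y. It lies at the robot's right on a grey cutting mat 2 mm thick, grip up. Either end may go to either post.
- shade: Freshly painted blue lamp shade, turning with the turntable, above the handles: radius 100 mm at its lower edge (height 125 to 130 mm), narrowing to a flat top of radius 56 mm at 175 mm. Origin: centre of its underside. It overhangs, so a gripper held upright over a handle hits it. The robot must not touch it.
- tape: Roll of tape lying flat, outside diameter 100 mm, 45 mm high, origin at the centre of its underside. Bystander.
- cutters: Side cutters with red handles, about 130 mm long, 14 mm thick, lying flat, origin near the pivot on the underside, jaws to its +x. Bystander.
- knife: Black craft knife 160 mm long, 22 mm wide, 14 mm thick, lying flat along its x, origin under the handle's middle. Bystander.

How it is judged:
On the way:
1. the turntable sits in the wanted detent (within 0.03 rad of 0), at rest and let go (value of joint turntable between -0.03 and 0.03 rad and velocity of joint turntable between -0.05 and 0.05 rad/s and contact force between the fingers and jig below 0.2 N), for 0.3 s.
At the end, for the whole second after the job is handed in: Turntable at rest within 0.03 rad of 0; bar at rest, grip upward, on both posts between all pins: underside centre within 6 mm of the seat across the bar, 25 mm along it, -3 to +4 mm in height; parallel to the jig's y and level within 0.04 rad (value of joint turntable between -0.03 and 0.03 rad and velocity of joint turntable between -0.05 and 0.05 rad/s and x of bar in the frame of seat between -0.006 and 0.006 m and y of bar in the frame of seat between -0.025 and 0.025 m and z of bar in the frame of seat between -0.003 and 0.004 m and angle between the y axis of bar and the y axis of seat, either way round below 0.04 rad and angle between bar's own z axis and vertical below 0.04 rad and linear speed of bar below 0.02 m/s); the robot touches nothing.
It fails at once if the painted shade was touched by the robot (more than 0.5 N) (contact force between any of the arm, the fingers and shade above 0.5 N).
It fails at once if the locking bar was dropped: let go more than 25 mm above its seat and falling (height (world z) of bar above 0.215 m and contact force between the fingers and bar below 0.05 N and linear speed of bar above 0.3 m/s).
It fails at once if the tape roll moved more than 15 mm (distance of tape from where it was at the start of the episode above 0.015 m).
It fails at once if the pair of side cutters moved more than 15 mm (distance of cutters from where it was at the start of the episode above 0.015 m).
It fails at once if the knife moved more than 15 mm (distance of knife from where it was at the start of the episode above 0.015 m).
It also fails if it takes over 70 s, if anything falls off the work surface, if the arm or the gripper's body presses on something with over 40 N, if the wrist force passes 120 N, or if a joint passes its speed limit or range.

## Working session

There is one attempt and no reset: what is moved stays moved. The work goes in short steps, each a Python script; the robot and the scene stay as the last script left them, time stands still between calls to the robot, and variables do not carry over. Pictures are saved under pics/ and viewed, at most 10 in all, crops included, and the job is handed in when it is done.

```bash
mkdir -p pics; ls
python3 - <<'E'
from station import *
import cv2,numpy as np
for n in("top","side","wrist"):
    m=camera_model(n);f=grab_frame(n);cv2.imwrite(f"pics/{n}0.png",f[:,:,::-1])
    print(n,m["vfov"],m["cx"],m["cy"],np.round(m["R"],4).tolist(),np.round(m["t"],4).tolist(), m.keys())
E
```

```text
pics
top 42.74410878241189 330.7778317028715 206.8936091753869 [[-0.0107, -0.9998, -0.014], [-0.996, 0.0118, -0.0881], [0.0883, 0.013, -0.996]] [0.0295, 0.4908, 1.8099] dict_keys(['vfov', 'cx', 'cy', 'R', 't'])
side 49.2030195252147 313.6519866783201 199.26838206728075 [[0.8372, -0.5468, 0.0127], [-0.3197, -0.508, -0.7998], [0.4438, 0.6655, -0.6001]] [-0.392, 0.2808, 1.2119] dict_keys(['vfov', 'cx', 'cy', 'R', 't'])
wrist 64.98625083077405 321.79496067862607 194.35527991405846 [[0.4395, 0.8983, -0.0018], [0.8543, -0.4173, 0.3097], [0.2775, -0.1377, -0.9508]] [-0.6251, -0.0416, 0.3807] dict_keys(['vfov', 'cx', 'cy', 'R', 't'])
```

View pics/top0.png

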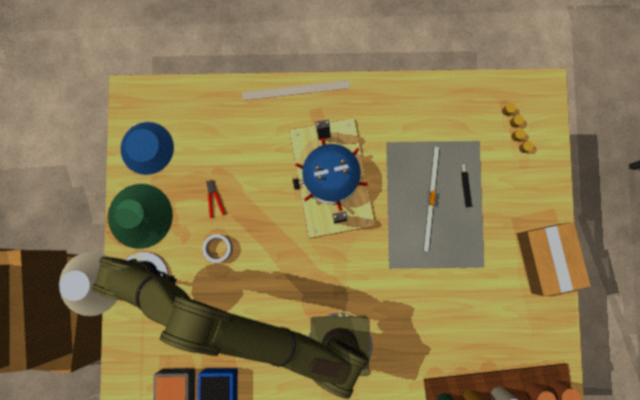

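View pics/side0.png

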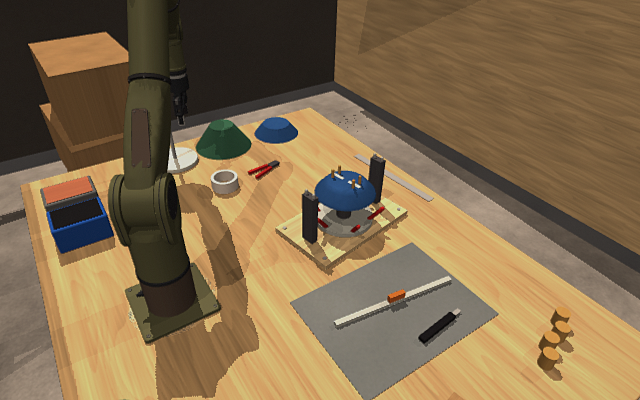

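The top view shows the jig around (332,178), with posts at (323,130) and (340,217). The slot stripes run across at (320,173)–(342,168), so the turntable is about 90° short. The bar's grip is at (433,198), with the knife to its right at (466,187). Next come coarse positions, then closer wrist views.

```bash
cat > h.py <<'E'
from station import *
import numpy as np, cv2
from scipy.spatial.transform import Rotation as Ro
def ray(m,uv):
    f=200/np.tan(np.radians(m["vfov"])/2)
    d=np.array([(uv[0]-m["cx"])/f,(uv[1]-m["cy"])/f,1.]); R=np.array(m["R"])
    d=R.T@d; return -R.T@np.array(m["t"]), d/np.linalg.norm(d)
def onplane(m,uv,z):
    c,d=ray(m,uv); return c+d*(z-c[2])/d[2]
def proj(m,X):
    f=200/np.tan(np.radians(m["vfov"])/2); p=np.array(m["R"])@X+m["t"]
    return np.array([m["cx"]+f*p[0]/p[2],m["cy"]+f*p[1]/p[2]])
def tri(obs):
    A=np.zeros((3,3));b=np.zeros(3)
    for m,uv in obs:
        c,d=ray(m,uv);P=np.eye(3)-np.outer(d,d);A+=P;b+=P@c
    X=np.linalg.solve(A,b)
    return X,[float(np.linalg.norm(proj(m,X)-uv)) for m,uv in obs]
def blobs(img,lo,hi,amin=20):
    h=cv2.cvtColor(img,cv2.COLOR_RGB2HSV); k=cv2.inRange(h,np.array(lo),np.array(hi))
    n,l,s,c=cv2.connectedComponentsWithStats(k)
    return sorted([(int(s[i,4]),c[i].round(1).tolist(),s[i,:4].tolist()) for i in range(1,n) if s[i,4]>=amin],key=lambda q:-q[0]),k
def frame_z(z,y):   # tool frame with axis z, closing line as near y as possible
    z=np.array(z,float);z/=np.linalg.norm(z);y=np.array(y,float);y=y-z*(y@z);y/=np.linalg.norm(y)
    return np.column_stack([np.cross(y,z),y,z])
E
python3 - <<'E'
from h import *
m=camera_model("top")
for n,uv,z in[("post far",(323,128),.19),("post near",(340,215),.19),("slot",(331,170),.2),("grip",(433,198),.036),("barend",(436,148),.014),("barend",(427,250),.014),("knife",(466,187),.014),("cut",(214,196),.01),("tape",(217,248),.045)]:
    print(n,onplane(m,uv,z).round(3))
s=state();mw=camera_model("wrist");R=np.array(s["eef_rot"]);C=-np.array(mw["R"]).T@mw["t"]
print("eef",s["eef_pos"],R.round(3).tolist(),"cam in tool",R.T@(C-s["eef_pos"]),"axis in tool",R.T@np.array(mw["R"]).T, s["clock"])
E
```

```text
post far [0.738 0.045 0.19 ]
post near [ 0.449 -0.008  0.19 ]
slot [0.596 0.02  0.2  ]
grip [ 0.517 -0.34   0.036]
barend [ 0.702 -0.36   0.014]
barend [ 0.334 -0.317  0.014]
knife [ 0.558 -0.463  0.014]
cut [0.537 0.447 0.01 ]
tape [0.348 0.426 0.045]
eef [0.27492373 0.56074683 0.23067676] [[-0.898, 0.44, -0.001], [0.44, 0.898, -0.001], [-0.0, -0.001, -1.0]] cam in tool [ 0.07883641  0.00107545 -0.14317823] axis in tool [[ 7.02702327e-04 -9.50855703e-01 -3.09633556e-01]
 [ 9.99999737e-01  7.22956161e-04  4.93330069e-05]
 [ 1.76942916e-04 -3.09633509e-01  9.50855961e-01]] 0.15
```

```bash
cat > look.py <<'E'
from h import *
import json
J={}
def shot(name,p,R):
    move_ptp(p,R); sleep(.15)
    m=camera_model("wrist");f=grab_frame("wrist");cv2.imwrite(f"pics/{name}.png",f[:,:,::-1])
    J[name]={k:np.array(v).tolist() for k,v in m.items()}
A=frame_z([0,0,-1],[0,1,0])      # tool x = y cross z = -x
B=frame_z([0,0,-1],[1,0,0])      # tool x = (1,0,0)x(0,0,-1) = +y
try:
    shot("j1",[.66,.09,.46],A);shot("j2",[.62,-.06,.46],A)
    shot("b1",[.56,-.38,.34],B);shot("b2",[.47,-.36,.36],B)
except Exception as e: print(repr(e))
json.dump(J,open("cams.json","w"));print(A.tolist(),B.tolist(),state()["clock"],J.keys())
E
python3 look.py; python3 -c "
import cv2,numpy as np
a=[cv2.imread(f'pics/{n}.png') for n in('j1','j2','b1','b2')]
print([x is None for x in a])"
```

```text
[[-1.0, 0.0, 0.0], [0.0, 1.0, 0.0], [0.0, 0.0, -1.0]] [[-0.0, 1.0, 0.0], [1.0, 0.0, 0.0], [0.0, 0.0, -1.0]] 5.7083 dict_keys(['j1', 'j2', 'b1', 'b2'])
[False, False, False, False]
```

View pics/j1.png

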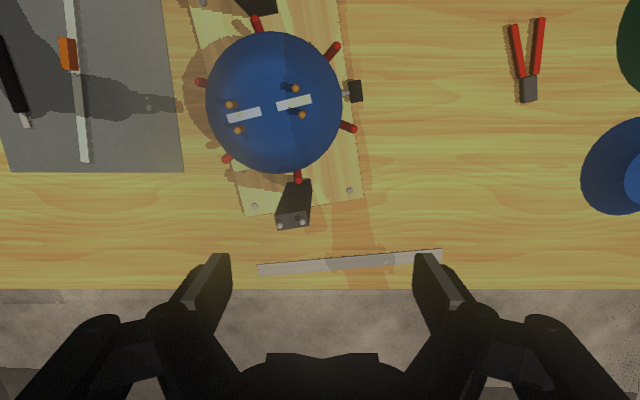

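View pics/j2.png

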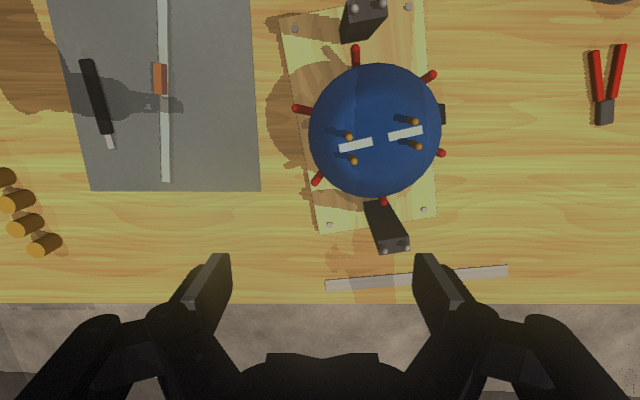

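View pics/b1.png

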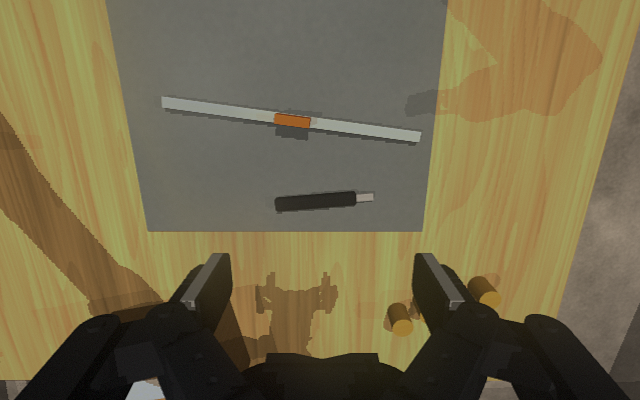

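j1 and j2 show the brass pin tops at j2 (349,136), (354,161), (415,121), (418,146). The far post pins are at j2 (384,250), (407,246) and j1 (280,226), (303,222), and the near post pins are at j2 (354,6), (380,3). b1 shows the bar from (162,102) to (421,137), with the grip at (292,120). I'll refine these with masks and triangulate.

```bash
cat > meas.py <<'E'
from h import *
import json
J=json.load(open("cams.json"));I={n:cv2.imread(f"pics/{n}.png")[:,:,::-1].copy() for n in J}
def b(n,lo,hi,roi,amin):
    x0,y0,x1,y1=roi;im=np.zeros_like(I[n]);im[y0:y1,x0:x1]=I[n][y0:y1,x0:x1]
    return blobs(im,lo,hi,amin)
for n,r in(("j1",(205,60,330,150)),("j2",(325,95,440,180))):
    print(n,"brass",[(q[0],q[1],q[2]) for q in b(n,(5,90,60),(25,255,255),r,6)[0]])
    x0,y0,x1,y1=r
for n,r in(("j1",(190,0,365,200)),("j2",(285,30,455,220))):
    print(n,"red",[(q[0],q[1],q[2]) for q in b(n,(0,150,60),(4,255,255),r,10)[0]], "blue",[(q[1],q[2]) for q in b(n,(100,120,30),(125,255,255),r,2000)[0]])
for n,r in(("j1",(270,212,312,236)),("j2",(376,238,416,258)),("j2",(345,0,390,12))):
    print(n,"post pins",[(q[0],q[1]) for q in b(n,(0,0,100),(180,80,255),r,6)[0]])
for n in("b1","b2"):
    print(n,"orange",[(q[0],q[1],q[2]) for q in b(n,(5,170,90),(16,255,255),(200,0,500,250),100)[0]])
    bl,k=b(n,(0,0,135),(180,60,255),(120,0,560,190),200)
    for q in bl[:4]: print("  light",q)
    cs,_=cv2.findContours(k,cv2.RETR_EXTERNAL,cv2.CHAIN_APPROX_NONE)
    pts=np.vstack([c for c in cs if cv2.contourArea(c)>150]); print(cv2.boxPoints(cv2.minAreaRect(pts)).round(1).tolist())
E
python3 meas.py
```

```text
j1 brass [(250, [210.0, 135.8], [205, 110, 16, 39]), (145, [208.0, 69.0], [205, 60, 11, 30]), (82, [230.9, 104.1], [225, 101, 13, 8]), (69, [238.8, 129.3], [234, 125, 11, 9]), (57, [295.2, 87.8], [291, 84, 9, 8]), (53, [301.7, 113.8], [298, 110, 8, 9])]
j2 brass [(66, [352.9, 159.2], [349, 154, 9, 11]), (65, [416.5, 144.6], [411, 140, 11, 10]), (61, [348.2, 135.8], [345, 131, 8, 10]), (60, [413.5, 120.5], [408, 117, 11, 9]), (37, [437.2, 98.1], [434, 95, 6, 9]), (34, [436.6, 176.5], [434, 174, 6, 6]), (22, [438.1, 153.0], [436, 147, 4, 10]), (21, [435.0, 162.7], [433, 160, 7, 8])]
j1 red [(131, [256.3, 23.1], [251, 15, 13, 17]), (79, [297.9, 176.7], [294, 170, 8, 14]), (31, [337.1, 45.5], [335, 42, 5, 8]), (28, [353.8, 128.7], [351, 126, 6, 6])] blue [([285.3, 99.4], [231, 32, 111, 135])]
j2 red [(88, [356.3, 53.0], [353, 45, 7, 18]), (52, [315.8, 180.5], [312, 176, 9, 10]), (46, [383.7, 200.9], [381, 197, 7, 9]), (33, [294.9, 107.3], [292, 104, 6, 8]), (32, [442.2, 152.8], [440, 149, 6, 8]), (31, [433.3, 73.8], [431, 71, 6, 7]), (17, [308.8, 109.2], [305, 107, 8, 6])] blue [([382.8, 132.5], [325, 70, 116, 123])]
j1 post pins [(34, [279.3, 225.6]), (31, [301.9, 221.7])]
j2 post pins [(24, [407.3, 247.6]), (21, [385.0, 251.1])]
j2 post pins [(49, [354.8, 7.6]), (39, [383.4, 2.8])]
b1 orange [(369, [291.8, 120.3], [274, 113, 36, 15])]
  light (1216, [217.5, 109.1], [162, 97, 116, 25])
  light (1175, [364.7, 129.2], [310, 117, 111, 25])
[[160.6999969482422, 106.80000305175781], [162.10000610351562, 96.0999984741211], [420.5, 131.5], [419.0, 142.1999969482422]]
b2 orange [(341, [354.2, 132.3], [338, 126, 34, 14])]
  light (1110, [282.8, 121.6], [229, 110, 110, 24])
  light (1027, [421.8, 140.3], [370, 129, 104, 23])
[[228.5, 119.5], [229.89999389648438, 109.30000305175781], [473.5, 142.0], [472.20001220703125, 152.1999969482422]]
```

View pics/b2.png

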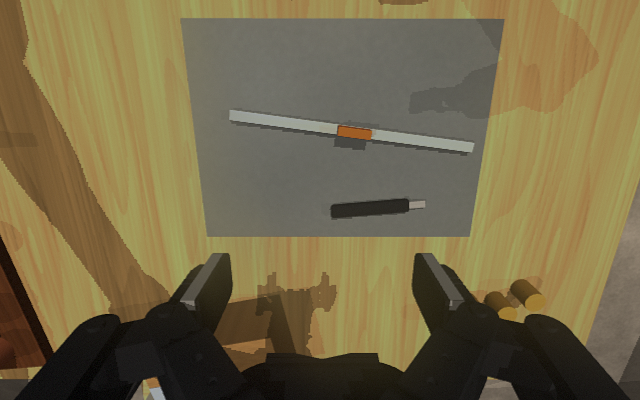

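b2 shows the bar from (229,115) to (473,147), with the grip at (354,132). The knife is about 75 px below it, so it is clear of the grasp.

```bash
cat > tri1.py <<'E'
from h import *
import json
J=json.load(open("cams.json"))
def T(n,a,ua,b,ub):
    X,e=tri([(J[a],np.array(ua)),(J[b],np.array(ub))]);print(n,(X*1000).round(1),np.round(e,1));return X
br=[T("brass","j1",a,"j2",b) for a,b in(((230,104),(349,136)),((237,130),(354,161)),((295,88),(415,121)),((302,114),(418,146)))]
pf=[T("pinF","j1",a,"j2",b) for a,b in(((279.3,225.6),(385,251.1)),((301.9,221.7),(407.3,247.6)))]
pn=[onplane(J["j2"],u,.205) for u in((354.8,7.6),(383.4,2.8))];print(np.array(pn).round(4))
T("gripc","b1",(291.8,120.3),"b2",(354.2,132.3))
e1=T("end","b1",(161.4,101.4),"b2",(229.2,114.4));e2=T("end","b1",(419.8,136.9),"b2",(472.9,147.1))
print("bar mid",(e1+e2)/2,"yaw",np.degrees(np.arctan2(*(e2-e1)[[1,0]])),np.linalg.norm(e2-e1))
c=np.mean(br,0);F=np.mean(pf,0);N=np.mean(pn,0)
print("axis brass",c,"posts mid",(F+N)/2,"len",np.linalg.norm((F-N)[:2]),"jig y dir deg",np.degrees(np.arctan2(*(N-F)[[1,0]])))
s=np.mean(br[2:],0)-np.mean(br[:2],0);print("slot deg",np.degrees(np.arctan2(s[1],s[0])))
for n,u in(("h","j1 256.3 17"),("h","j1 336.5 45")): pass
E
python3 tri1.py; python3 -c "from station import *;print(state()['clock'])"
```

```text
brass [595.3 -22.3 197.7] [0.1 0.1]
brass [626.8 -15.1 201.8] [0. 0.]
brass [576.1  59.2 201.7] [0.3 0.3]
brass [607.3  66.9 199.3] [0.1 0.1]
pinF [756.4  33.3 203.9] [0.1 0.1]
pinF [750.7  64.6 203.7] [0. 0.]
[[ 0.452  -0.0207  0.205 ]
 [ 0.4471  0.0109  0.205 ]]
gripc [ 520.4 -335.9   32. ] [0.1 0.1]
end [ 332.2 -311.8   13.5] [0. 0.]
end [ 708.1 -360.6   14.6] [0.2 0.2]
bar mid [ 0.52015303 -0.33616275  0.01405927] yaw -7.398048943895516 0.3789993494181559
axis brass [0.60136908 0.02219715 0.20011801] posts mid [0.60157016 0.02201943 0.20440078] len 0.3087690595019098 jig y dir deg -169.95037822194723
slot deg 103.3063212035436
5.7083
```

```bash
cat >> h.py <<'E'
C=np.array([.6015,.0221,0]); YAW=np.radians(100.05)
def hpose(a,back=0,tilt=50,r=.117,z=.073,flip=1):
    """TCP pose gripping a handle whose world azimuth is a (deg), 'back' m withdrawn along tool axis"""
    a=np.radians(a);t=np.radians(tilt);rad=np.array([np.cos(a),np.sin(a),0]);tan=np.array([-rad[1],rad[0],0])
    tz=-np.sin(t)*rad-np.cos(t)*np.array([0,0,1]);R=frame_z(tz,flip*tan)
    return C+rad*r+[0,0,z]+tz*(.019-back),R
E
python3 - <<'E'
from h import *
import json
J=json.load(open("cams.json"))
for a in range(6):
    an=np.radians(13.3+60*a);d=np.array([np.cos(an),np.sin(an),0]);X=C+d*.124+[0,0,.084]
    print(13.3+60*a,proj(J["j1"],X).round(),proj(J["j2"],X).round())
for f in(1,-1):
  for tilt in(42,50,58):
    r=[]
    for a,b in[(253.3,.11),(253.3,0),(270,0),(290,0),(310,0),(310,.1),(250,.1),(250,0),(265,0),(280,0),(280,.1)]:
        q=inverse_kinematics(*hpose(a,b,tilt,flip=f)); r.append(None if q is None else np.round(q,2).tolist())
    print(f,tilt,sum(x is None for x in r),r[1],r[4],r[9])
E
```

```text
13.3 [298. 179.] [383. 201.]
73.3 [352. 128.] [440. 153.]
133.3 [336.  47.] [431.  75.]
193.3 [255.  20.] [355.  50.]
253.3 [201.  82.] [297. 108.]
313.3 [226. 158.] [315. 181.]
1 42 0 [0.67, 1.06, -0.4, 1.8, -0.74, 0.57, 0.83] [0.29, 1.33, -0.26, 0.78, -0.2, 1.62, 0.9] [0.49, 1.15, -0.26, 1.34, -0.44, 1.1, 0.79]
1 50 1 [0.73, 1.12, -0.41, 1.77, -0.83, 0.68, 0.96] [0.3, 1.43, -0.27, 0.59, -0.26, 1.83, 0.89] [0.52, 1.22, -0.27, 1.26, -0.5, 1.23, 0.84]
1 58 1 [0.77, 1.18, -0.41, 1.73, -0.88, 0.8, 1.05] [0.3, 1.56, -0.29, 0.33, -0.34, 2.06, 0.83] [0.55, 1.29, -0.28, 1.18, -0.55, 1.36, 0.87]
-1 42 0 [1.05, 1.4, -1.27, 1.78, 0.84, 0.7, 2.53] [0.06, 1.39, 0.59, 0.8, -0.9, 1.79, -1.88] [0.26, 1.16, 0.23, 1.35, -0.85, 1.28, -2.04]
-1 50 1 [1.13, 1.56, -1.41, 1.75, 0.87, 0.8, 2.58] [0.13, 1.47, 0.55, 0.61, -0.95, 1.96, -1.98] [0.3, 1.23, 0.23, 1.27, -0.9, 1.43, -2.02]
-1 58 1 [0.76, 1.18, -0.4, 1.73, -0.89, 0.8, -2.08] [0.26, 1.56, 0.02, 0.34, -0.61, 2.08, -2.24] [0.33, 1.3, 0.23, 1.19, -0.95, 1.57, -2.01]
```

```bash
cat > turn.py <<'E'
from h import *
TL=44
def arc(a0,a1):
    n=int(np.ceil(abs(a1-a0)/7)); w=0
    for a in np.linspace(a0,a1,n+1)[1:]:
        p,R=hpose(a,0,TL);move_linear(p,R,.12);f=state()["wrist_force"];w=max(w,np.linalg.norm(f))
    print("arc",a0,a1,"max F",round(w,1),"now",np.round(f,1),"tcp err",np.round((state()["eef_pos"]-p)*1000,1))
def grab(a):
    p,R=hpose(a,.11,TL);move_ptp(p,R);p,R=hpose(a,0,TL);move_linear(p,R,.12);command_gripper(0)
    s=state();print("grip",s["gripper_width"],np.round(s["wrist_force"],1),s["clock"])
def rel(a):
    command_gripper(.085);p,R=hpose(a,.11,TL);move_linear(p,R,.15);print("out",state()["clock"])
E
python3 - <<'E'
from turn import *
assert all(inverse_kinematics(*hpose(a,b,TL)) is not None for a,b in((253.3,.11),(300,.11),(240,.11),(240,0),(280,.11)))
move_ptp(*(lambda p,R:(p+[0,0,.1],R))(*hpose(253.3,.15,TL)))
grab(253.3)
w=state()["gripper_width"]
if .010<w<.02:
    arc(253.3,300);rel(300)
    grab(240);arc(240,280);rel(280)
f=grab_frame("top");cv2.imwrite("pics/top1.png",f[:,:,::-1])
E
```

```text
grip 0.01255910899486461 [-1.2 -0.9  3.6] 8.8667
arc 253.3 300 max F 5.3 now [-0.8 -1.2  4.6] tcp err [-0.1  0.6  0.2]
out 12.3167
grip 0.012571771504433829 [-1.  -2.1  3.8] 15.3333
arc 240 280 max F 7.2 now [-1.4 -3.7  5.8] tcp err [0.2 0.2 0.2]
out 18.6167
```

Run:
```python
from h import *
import json
J={}
A=frame_z([0,0,-1],[0,1,0])
s=state();move_linear(np.array(s["eef_pos"])+[0,-.05,.2],None,.3)
for n,p in(("k1",[.565,.07,.43]),("k2",[.575,-.03,.43])):
    move_ptp(p,A);sleep(.15);m=camera_model("wrist");f=grab_frame("wrist");cv2.imwrite(f"pics/{n}.png",f[:,:,::-1]);J[n]={k:np.array(v).tolist() for k,v in m.items()}
json.dump(J,open("cams2.json","w"));print(state()["clock"])
a=[cv2.imread(f"pics/{n}.png")[0:280,220:480] for n in J]
cv2.imwrite("pics/kk.png",cv2.resize(np.hstack(a),None,fx=1.5,fy=1.5,interpolation=cv2.INTER_CUBIC))
```

```text
21.5667
```

View pics/kk.png

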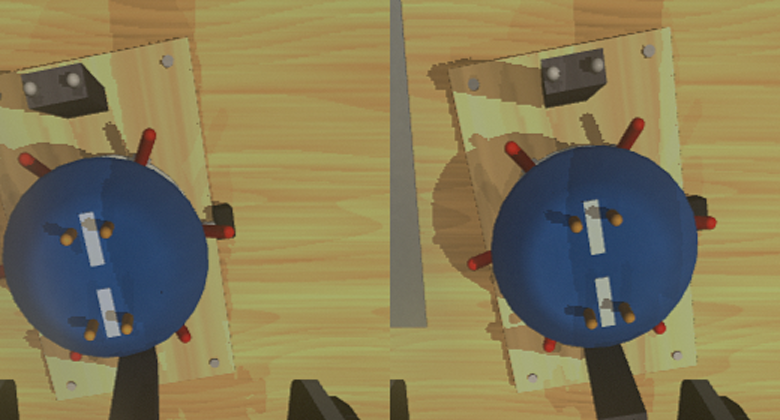

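The stripes now line up with the posts. Near-post pins are at k1 (240,59), (269,53) and k2 (329,49), (358,43), and the brass pins are also clear. I'll triangulate the seat.

```bash
cat > tri2.py <<'E'
from h import *
import json
J=json.load(open("cams2.json"));I={n:cv2.imread(f"pics/{n}.png")[:,:,::-1].copy() for n in J}
jx=np.array([np.cos(YAW),np.sin(YAW),0]);jy=np.array([-jx[1],jx[0],0])
P=[]
for y in(.155,-.155,.042,-.042):
  for x in(.016,-.016):
    X=C+jx*x+jy*y+[0,0,.205];o=[]
    for n in J:
        u=proj(J[n],X).round().astype(int);r=9 if abs(y)>.1 else 8
        im=np.zeros_like(I[n]);sl=np.s_[max(u[1]-r,0):u[1]+r,u[0]-r:u[0]+r];im[sl]=I[n][sl]
        lo,hi=((0,0,100),(180,80,255)) if abs(y)>.1 else ((5,110,90),(25,255,255))
        b=blobs(im,lo,hi,8)[0]
        if b: o.append((J[n],np.array(b[0][1])));d=b[0][1]-u
        print(x,y,n,u,b[:1])
    if len(o)==2:
        Q,e=tri(o);d=Q-C;P.append((y,x,Q));print("   jig",(1000*np.array([d@jx,d@jy,Q[2]])).round(1),np.round(e,1))
f=lambda s:np.mean([q for y,x,q in P if s(y)],0)
N,F,B=f(lambda y:y>.1),f(lambda y:y<-.1),f(lambda y:abs(y)<.1)
print("mid posts",(N+F)/2,"brass",B,"ydir",np.degrees(np.arctan2(*(N-F)[[1,0]])))
E
python3 tri2.py
```

```text
0.016 0.155 k1 [268  52] [(57, [268.6, 52.7], [265, 49, 8, 9])]
0.016 0.155 k2 [358  42] [(49, [358.7, 42.7], [356, 39, 7, 9])]
   jig [ 16.5 154.7 204. ] [0. 0.]
-0.016 0.155 k1 [239  58] [(60, [239.7, 58.3], [236, 54, 9, 9])]
-0.016 0.155 k2 [329  48] [(60, [328.8, 48.2], [325, 44, 9, 9])]
   jig [-15.8 155.1 202.7] [0. 0.]
0.016 -0.155 k1 [320 295] [(26, [320.2, 294.3], [317, 292, 7, 5])]
0.016 -0.155 k2 [389 288] [(22, [389.1, 287.7], [387, 285, 5, 6])]
   jig [  16.1 -155.1  203.1] [0.1 0.1]
-0.016 -0.155 k1 [297 299] [(31, [297.4, 297.5], [294, 295, 7, 6])]
-0.016 -0.155 k2 [366 292] [(22, [366.0, 290.9], [364, 289, 5, 5])]
   jig [ -15.8 -154.5  203.3] [0.1 0.1]
0.016 0.042 k1 [290 155] [(44, [290.3, 154.7], [287, 151, 8, 8])]
0.016 0.042 k2 [371 147] [(38, [370.8, 146.3], [368, 143, 7, 8])]
   jig [ 15.8  41.7 200.7] [0. 0.]
-0.016 0.042 k1 [264 160] [(48, [264.1, 159.2], [261, 156, 8, 8])]
-0.016 0.042 k2 [345 151] [(38, [344.1, 151.0], [341, 148, 7, 7])]
   jig [-16.2  41.8 200.7] [0.1 0.1]
0.016 -0.042 k1 [304 220] [(39, [304.1, 218.9], [301, 216, 7, 7])]
0.016 -0.042 k2 [380 212] [(32, [379.5, 211.6], [377, 209, 6, 6])]
   jig [ 16.1 -41.6 202.8] [0.1 0.1]
-0.016 -0.042 k1 [279 224] [(41, [279.8, 222.9], [277, 220, 7, 7])]
-0.016 -0.042 k2 [355 216] [(33, [354.4, 215.6], [352, 213, 6, 6])]
   jig [-15.8 -42.2 201. ] [0.2 0.2]
mid posts [0.60137729 0.02232247 0.20327156] brass [0.60158445 0.0221037  0.20126949] ydir -169.9843219822271
```

```bash
cat > pick.py <<'E'
from h import *
B=np.array([.5203,-.3360,.002]);S=np.array([.6014,.0222,.190]);H=np.array([0,0,.0135])
def Rb(deg,f=1):
    a=np.radians(deg+90);return frame_z([0,0,-1],[f*np.cos(a),f*np.sin(a),0])
E
python3 - <<'E'
from pick import *
for f in(1,-1):
    print(f,[np.round(inverse_kinematics(p,Rb(d,f)),2).tolist() for p,d in((B+H,-7.4),(S+H+[0,0,.1],10.03),(S+H,10.03))])
f=1
move_ptp(B+H+[0,0,.12],Rb(-7.4,f));move_linear(B+H+[0,0,.03],None,.2);move_linear(B+H,None,.06)
s0=state();command_gripper(0);s=state()
print("w",s["gripper_width"],s["gripper_force"],np.round(s0["wrist_force"],1),np.round(s["wrist_force"],1),s["eef_pos"])
if .010<s["gripper_width"]<.018:
    move_linear(B+H+[0,0,.30],None,.2);sleep(.2);s=state();print(s["gripper_width"],np.round(s["wrist_force"],1),s["clock"])
    move_ptp(S+H+[0,0,.10],Rb(10.03,f));move_linear(S+H+[0,0,.024],None,.1);sleep(.2)
    for n in("wrist","side","top"): cv2.imwrite(f"pics/{n}2.png",grab_frame(n)[:,:,::-1])
    s=state();print(s["eef_pos"],np.round(s["wrist_force"],1),np.round(s["torque"],2),s["clock"])
w=cv2.imread("pics/wrist2.png");sd=cv2.imread("pics/side2.png")[120:280,260:450]
cv2.imwrite("pics/c2.png",np.vstack([cv2.resize(w,(480,300)),cv2.resize(sd,(356,300)) if 0 else cv2.copyMakeBorder(cv2.resize(sd,(356,300)),0,0,0,124,0)]))
E
```

```text
1 [[0.61, 0.98, -0.19, 1.71, 0.35, 0.48, 1.63], [0.1, 0.6, -0.38, 1.54, 0.24, 1.05, 1.41], [0.08, 0.7, -0.34, 1.66, 0.3, 0.83, 1.36]]
-1 [[0.26, 1.04, 0.44, 1.73, -0.77, 0.56, -0.52], [-0.33, 0.6, 0.38, 1.56, -0.25, 1.02, -1.27], [-0.32, 0.72, 0.36, 1.69, -0.33, 0.8, -1.2]]
w 0.012850777721479596 59.46258187294006 [ 0.4 -0.8  0.4] [0.1 0.2 2.5] [ 0.52050976 -0.33621609  0.01578125]
0.012827740317462371 [ 0.6 -0.2 -2.5] 26.8917
[0.60155428 0.02221608 0.22782955] [-0.4 -0.1 -2.6] [-0.04  0.05  0.01] 29.525
```

View pics/c2.png

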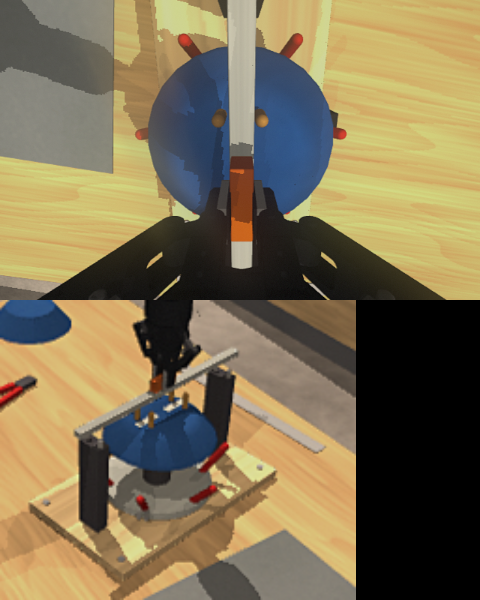

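The bar hangs level, held by its grip, between the brass pins (218 and 262 in the crop, bar at about 242). Now to lower it while watching the force.

Run:
```python
from pick import *
ok=False
for dz in(.016,.012,.008,.005,.003,.0015,.0005,-.0005,-.0015):
    move_linear(S+H+[0,0,dz],None,.04);s=state();f=s["wrist_force"]
    print(dz,np.round(f,1),np.round(s["torque"],2),round(s["eef_pos"][2]-.2035,4))
    if f[2]>6: break
print("clock",s["clock"])
if dz<.003:
    command_gripper(.045);sleep(.3);move_linear(np.array(state()["eef_pos"])+[0,0,.1],None,.15)
    move_ptp([.565,.07,.43],frame_z([0,0,-1],[0,1,0]));sleep(.2)
    import json;J={}
    for n,p in(("f1",[.565,.07,.43]),("f2",[.575,-.03,.43])):
        move_ptp(p,frame_z([0,0,-1],[0,1,0]));sleep(.2);m=camera_model("wrist");g=grab_frame("wrist");cv2.imwrite(f"pics/{n}.png",g[:,:,::-1]);J[n]={k:np.array(v).tolist() for k,v in m.items()}
    json.dump(J,open("cams3.json","w"))
    a=[cv2.imread(f"pics/{n}.png")[0:320,220:480] for n in J];cv2.imwrite("pics/ff.png",cv2.resize(np.hstack(a),None,fx=1.5,fy=1.5))
    for n in J:
        im=cv2.imread(f"pics/{n}.png")[:,:,::-1].copy();im[:,:200]=0;im[:,450:]=0
        print(n,[(q[0],q[1],onplane(J[n],q[1],.224).round(4)) for q in blobs(im[:320],(5,170,90),(16,255,255),100)[0][:1]])
print(state()["clock"])
```

```text
0.016 [-0.2  0.2 -2.5] [ 0.07 -0.03 -0.01] 0.0155
0.012 [ 0.5 -0.9 -3.6] [-0.02 -0.03  0.02] 0.0117
0.008 [ 0.9 -0.7 -3. ] [0.01 0.02 0.03] 0.0077
0.005 [-0.5  1.1 -2.4] [ 0.02 -0.    0.07] 0.0048
0.003 [-0.3 -0.  -1.8] [-0.03  0.05 -0.03] 0.0029
0.0015 [-0.8  0.1 -2.9] [-0.01  0.03 -0.05] 0.0014
0.0005 [-0.5  0.3 -2.2] [ 0.03 -0.01 -0.03] 0.0004
-0.0005 [-2.  -0.8  5.2] [-0.07  0.55 -0.06] 0.0003
-0.0015 [-3.4 -2.  11. ] [-0.13  0.98  0.02] 0.0002
clock 31.875
f1 [(481, [281.3, 195.0], array([0.6011, 0.0233, 0.224 ]))]
f2 [(468, [364.7, 186.8], array([0.6009, 0.0224, 0.224 ]))]
35.4583
```

View pics/ff.png

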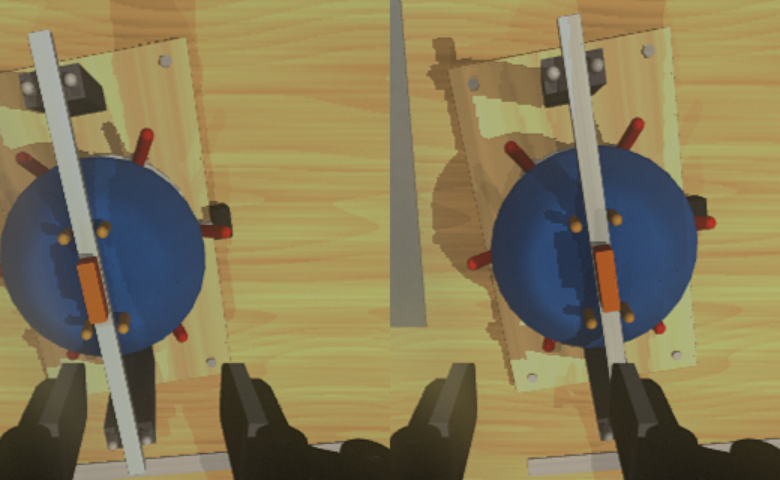

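The bar lies between all the pins: near post at (28,88)/(71,79), brass pins on either side, and far post at (112,445)/(148,440). The grip is centred within about 1 mm of the seat, and contact came at seat height. The arm is clear, so I'm handing in.

```bash
python3 -c "
from station import *
print(finish_job())"
```

```text
the job is handed in; nothing more can be done
None
```

I turned the turntable to the wanted detent and let go, laid the bar between all the pins about 1 mm from centre, and handed the job in at about 35 s; no verdict came back.

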